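Seat the comb insert in the vegetable slicer and hold it down

ROBOT

A 6-joint arm with a two-finger parallel gripper is mounted at the origin on a cart in front of the work surface, level with it; the furniture and walls round the work are solid. World frame = base frame: x ahead of the robot, y to its left, z up, the work surface at z = 0. Lengths are in mm, angles in rad, forces in N, time in s.
With the tool pointing down it reaches from about 400 to 925 mm from the base axis. Payload 12.5 kg.
Tool frame: the origin (TCP) lies midway between the tips of the shut fingers; the grasp point (between the pads) lies 19 mm behind it (env.pinch_z is the z of the grasp point in the tool frame, in mm); z points along the fingers, y is the line along which they close (so a half turn about z gives the same grasp; the last joint's range is limited). The gripper opens to 95 mm and grips with 3 to 60 N. Pads are 20 mm wide; open, the fingers measure 119 mm over their backs; the gripper's body (75 mm by 180 mm) begins 59 mm behind the grasp point.
Start: joints at [1.223, 0.491, 1.559, -0, 1.092, -0.106], TCP at [149.638, 606.84, 214.661] pointing down, gripper open.
Joint ranges: [-3.1, 3.1], [-0.84, 2.19], [0.05, 2.79], [-1.13, 4.28], [0.06, 2.93], [-2.69, 2.69]. Speed limits (rad/s): [2.22, 2.22, 2.79, 3.14, 3.14, 3.14].

INTERFACE

Orientations are given as [roll, pitch, yaw] about the fixed x, y, z axes, in that order (R = Rz(yaw) Ry(pitch) Rx(roll)).
In Python, from cell import env, eyes gives the robot as it stands.
- The arm moves only by the shell command python3 -m inch 'ROWS'. ROWS is JSON, a list of rows, each a list of 3 entries, a list of its own where there are three numbers: the shift along the tool's x, y, z in units of 60 mm (1.0 is 60 mm), then the turn about the tool's z in units of 5 degrees (1.0 is 5 degrees), then the closure, from -1 (fully open) to 1 (shut). In form: [[[tx, ty, tz], turn, claw], ...]. A call has exactly 10 rows; each row shifts and turns the commanded pose from where the row before left it, along the tool's axes as they then stand; what a row does not reach is not made up. A row lasts 1/8 s, in which the tool goes at most 62.5 mm and 10.7 degrees, less where a joint would pass 70% of its speed; a pose out of reach is approached as far as the arm can. A call is refused whole if a number of a shift passes 1 or a number of a turn 1, either way. A call with a gripper value outside its range is refused whole. The fingers move at their own pace and stop on an object; the grip force is fixed at half the most. Time passes only in rows, so rows that do not move let the fingers close, or fill a call up. It gives the time, the measured TCP pose, the force, the opening and the grip force at its end, in the units of the state.
- env.state(): the state, without advancing time (a new reading comes with each control period).
- eyes.read_camera(name): name is "scene" or "side" or "wrist"; returns a dict with "pixels" (480x640x3 uint8, red, green, blue), "fx", "fy", "cx", "cy" (pixels), "extrinsics" (4x4, takes a point from world to camera coordinates). Camera axes: x right, y down, z forward; pixel columns grow to the right and rows downward; lengths in mm; the calibration is good to about 2 mm. The wrist camera is an equidistant fisheye: a pixel r from the principal point sees the ray r / f radians off the axis. A picture is of the moment at which its call begins. There is no depth.
- env.job_done(): hands the job in; it is judged then, once.
Trained networks look in a picture, given as the dict that the camera call returned (one of the last four; its "shot" number tells which), for a name from the list of things; names that differ only in an ending like _2 or _b are one class to them, and where a whole thing is asked for, a point or a joint stands for the part that bears it (a point fixed in the world has none). Each returns a list of dicts, best first, with "score" (0 to 1); they miss things now and then, are a little off and sometimes report something else, mostly with a low value. They report only what shows in the picture. A call takes as long as a camera call. They do not tell look-alikes from the thing itself.
- eyes.boxes_of(name, picture): "centre" ([row, column] in pixels, amid what is visible of it).
- eyes.cut_out(name, picture): "mask" (480x640 bool, what is visible of it) and "centre" ([row, column] in pixels, amid what is visible of it).
- eyes.spot_point(name, picture): "centre" ([row, column] in pixels: a listed point, or the origin of a listed thing).
The state is a dict: "t": time; "joints": joint angles; "qvel": joint speeds; "tau": joint torques, N m; "eef_pos": TCP position; "tcp_rot": TCP orientation; "ft_force": force on the tool from outside, world axes, zero at the start; "moment": the same for the moment, N m; "opening": opening from 0.0 (shut) to 1.0 (fully open); "grip_force": force on a finger pad.
Only numpy, scipy, OpenCV 4.12 (cv2) and the standard library are available. Lean on these libraries where they do the work, as an engineer would, in place of code of your own. Each camera call takes 0.05 s, during which the arm holds its last target. There are 200 camera calls.

TASK

Fit the slicing insert that has the row of upright steel teeth (not the plain one) into the empty seat of the vegetable slicer: pick it up by its finger bar, slip its front tongue under the free edge of the hinged steel feed plate without lifting that plate, and lower the insert flat into the seat against the sprung ejector, which would push it up again. Finish while still holding it pressed down flat, so that I can turn the locks over it; do not let go, and leave the plain insert, the green bowl and the jar where they are.

Things in the scene. Friction and masses are not known exactly. Their poses are not given: they have to be found in the camera images.
- slicer: vegetable slicer: white slicing frame on a clear catch container, fixed, 300 x 130 mm, side rails 101 mm high (swivel locks on them 108 mm), a short handle at -x. Origin: centre of its underside, on the worktop; x along it towards the steel feed plate, z up. At x = -150 to -45 mm is the landing, a fixed ribbed white plate, top 92 mm high
- seat (a point): middle of the empty seat, on its ledges: slicer x = -12.5, y = 0, z = 82 mm, axes as the slicer's. The seat is 108 mm wide between the rails and 65 mm long, from the landing to the feed plate's free edge; an insert with tongue is 76 mm long, so it lies flat only with its tongue under the feed plate. Seated, the insert's origin is within 3 mm of this point along x, its top flush with both plates
- lip (a point): middle of the lower front edge of the feed plate when lying down: slicer x = +20, y = 0, z = 88.5 mm; fixed to the slicer, axes as the slicer's. Under it is a slot 6.5 mm high (82 to 88.5 mm) and 17 mm deep, closed by a fixed stop at x = +37 mm
- feed_plate (a joint): hinge of the ribbed steel feed plate (118 x 102 x 3.5 mm, top 92 mm above the worktop), rad; 0 = lying down, positive = its free edge, 118 mm from the hinge at the far +x end, pried up. A light spring holds it down: about 2.5 N upward at the free edge begins to lift it; more than 2 mm of lift counts as prying. The tongue fits under it without lifting it when tilted nose down by up to 0.15 rad
- ejector (a joint): sprung ejector bar (8 x 50 mm, across the seat at slicer x = -31 mm), m; 0 = standing 8 mm above the seat, 0.008 = pushed level with the seat by an insert lying flat. It pushes up with 2 N at 0 and 5 N at 0.008
- comb_insert: the insert to fit: grey plastic, with a steel blade and a row of nine upright steel teeth (9 mm high, at x = +25 mm); 0.06 to 0.13 kg. Body 60 mm (x, -30 to +30) by 100 mm (y), 10 mm thick. Origin: centre of the body's underside; x towards the tongue, z up. A finger bar stands on it. Lies flat on the worktop at the start, its tongue pointing away from the robot within 0.5 rad
- comb_grip (a point): centre of the comb insert's finger bar (x = -14, y = 0, z = 18.5 mm in its frame). The bar runs across the insert: 12 mm thick (x), 60 mm long (y), from 10 to 27 mm above the underside
- comb_tongue (a point): middle of the tip of the comb insert's tongue (x = +46, y = 0, z = 2 mm in its frame). The tongue is 16 mm long, 88 mm wide, 4 mm thick, along the underside of the body's front edge
- plain_insert: the same insert without teeth; lies flat on the worktop, may change places with the comb insert; leave it alone
- bowl: small green bowl, 115 mm across, 52 mm high, standing farther back; leave it alone; origin: centre of its underside
- jar: jar with a black lid, 63 mm across, 94 mm high, standing farther back; leave it alone; origin: centre of its underside
There are look-alikes about, which are no part of the job. What is shaped like the comb_insert but blue is not meant.

How it is judged (in metres and radians):
On the way, in this order (a step that is already met when the one before it is completed fails the run):
1. the comb insert is held up off the worktop (height (world z) of comb_insert above 0.05 m and contact force between the fingers and comb_insert above 1 N), for 0.2 s.
2. its tongue is under the free edge of the feed plate, by at least 6 mm (x of comb_tongue in the frame of lip above 0.006 m and z of comb_tongue in the frame of lip between -0.009 and 0 m), for 0.1 s.
At the end, for the whole second after the job is handed in: Still held: fingers on the comb insert (over 1.5 N), pressing on the slicer over 3 N, ejector down at least 6.5 of 8 mm, insert flat in the seat (0.05 rad, 2.5 mm), pointing along it (0.1 rad), tongue at least 8 mm under the feed plate, feed plate lying down (under 0.015 rad) (x of comb_tongue in the frame of lip above 0.008 m and z of comb_insert in the frame of slicer between 0.079 and 0.0845 m and angle between the z axis of comb_insert and the z axis of slicer, either way round below 0.05 rad and angle between the x axis of comb_insert and the x axis of slicer, either way round below 0.1 rad and value of joint ejector above 0.0065 m and value of joint feed_plate below 0.015 rad and contact force between the fingers and comb_insert above 1.5 N and contact force between comb_insert and slicer above 3 N); the arm keeps its last pose, push and grip.
It fails at once if the feed plate is pried up (its free edge by more than about 2.4 mm) (value of joint feed_plate above 0.02 rad).
It fails at once if the plain insert is moved more than 20 mm (distance of plain_insert from where it was at the start of the episode above 0.02 m).
It fails at once if the bowl is moved more than 20 mm (distance of bowl from where it was at the start of the episode above 0.02 m).
It fails at once if the jar is moved more than 20 mm (distance of jar from where it was at the start of the episode above 0.02 m).
It also fails if it takes over 32 s, if anything falls off the work surface, if the arm or the gripper's body presses on something with over 40 N, if the wrist force passes 120 N, or if a joint passes its speed limit or range.

## Working session

There is one attempt and no reset: what is moved stays moved. The work goes in short steps, Python scripts to look and compute and a shell command to move; the robot and the scene stay as the last step left them, time stands still between calls to the robot, and variables do not carry over. Pictures are saved under pics/ and viewed, at most 10 in all, crops included, and the job is handed in when it is done.

```bash
ls; mkdir -p pics; cat > h.py <<'E'
import numpy as np, cv2
from cell import env, eyes
from scipy.spatial.transform import Rotation as R
def ray(p,rc):
    v=np.array([(rc[1]-p["cx"])/p["fx"],(rc[0]-p["cy"])/p["fy"],1.0]); E=np.array(p["extrinsics"])
    return -E[:3,:3].T@E[:3,3], E[:3,:3].T@v
def onz(p,rc,z):
    o,d=ray(p,rc); return o+d*(z-o[2])/d[2]
def proj(p,X):
    E=np.array(p["extrinsics"]); c=E[:3,:3]@np.array(X)+E[:3,3]; return [p["fy"]*c[1]/c[2]+p["cy"],p["fx"]*c[0]/c[2]+p["cx"]]
def tri(l):
    A=np.zeros((3,3));b=np.zeros(3)
    for p,rc in l:
        o,d=ray(p,rc); d=d/np.linalg.norm(d); M=np.eye(3)-np.outer(d,d); A+=M; b+=M@o
    return np.linalg.solve(A,b)
def save(p,n): cv2.imwrite(n,p["pixels"][:,:,::-1])
E
python3 - <<'E'
from h import *
np.set_printoptions(precision=1,suppress=True)
print(env.state())
for c in("scene","side"):
    p=eyes.read_camera(c); save(p,f"pics/{c}.png"); print(c,p["extrinsics"],p["fx"])
    for n,z in(("comb_grip",18.5),("comb_tongue",2),("comb_insert",0),("seat",82),("lip",88.5),("slicer",0),("plain_insert",0)):
        for r in eyes.spot_point(n,p)[:4]: print(n,round(r["score"],2),np.round(r["centre"]),onz(p,r["centre"],z))
E
```

```text
pics
{'t': 0.0, 'joints': array([ 1.2,  0.5,  1.6, -0. ,  1.1, -0.1]), 'qvel': array([ 0., -0.,  0., -0., -0., -0.]), 'tau': array([ -0. , -61.3, -25.8,   0.1,   0. ,  -0. ]), 'eef_pos': array([149.5, 606.6, 214. ]), 'tcp_rot': array([-3.1, -0. ,  2.9]), 'ft_force': array([ 0.9, -0.9,  0.7]), 'moment': array([ 0. ,  0.1, -0. ]), 'grip_force': 0.0, 'opening': 1.0038544963149614}
scene [[   0.9   -0.4    0.  -477. ]
 [  -0.3   -0.7   -0.6  177.3]
 [   0.3    0.6   -0.8 1234.8]
 [   0.     0.     0.     1. ]] 570.5272368740849
comb_grip 0.78 [309. 258.] [ 327.4 -124.3   18.5]
comb_grip 0.72 [186. 270.] [482.5 220.2  18.5]
comb_tongue 0.78 [332. 245.] [ 284.7 -156.8    2. ]
comb_tongue 0.76 [177. 286.] [541.3 251.7   2. ]
comb_insert 0.91 [190. 267.] [476.9 227.    0. ]
comb_insert 0.89 [317. 256.] [ 319.7 -129.4    0. ]
comb_insert 0.29 [187. 266.] [476.8 237.5   0. ]
seat 0.66 [310. 381.] [ 546.7 -261.7   82. ]
lip 0.71 [302. 396.] [ 582.9 -261.    88.5]
slicer 0.77 [328. 382.] [ 560.5 -260.9    0. ]
plain_insert 0.95 [231. 318.] [543.9  44.8   0. ]
side [[   0.9   -0.4    0.  -477.8]
 [  -0.2   -0.6   -0.8  148. ]
 [   0.3    0.7   -0.6 1106.1]
 [   0.     0.     0.     1. ]] 463.0998549287845
comb_grip 0.84 [210. 278.] [481.4 214.9  18.5]
comb_grip 0.77 [299. 256.] [ 323.8 -115.1   18.5]
comb_tongue 0.91 [317. 244.] [ 286.4 -146.9    2. ]
comb_tongue 0.57 [206. 288.] [524.9 249.1   2. ]
comb_insert 0.9 [210. 280.] [493.9 240.1   0. ]
comb_insert 0.69 [309. 257.] [ 320.7 -129.2    0. ]
seat 0.84 [300. 372.] [ 552.2 -261.8   82. ]
lip 0.71 [294. 381.] [ 575.9 -256.7   88.5]
slicer 0.95 [326. 371.] [ 555.8 -267.8    0. ]
plain_insert 0.74 [244. 320.] [551.1  48.8   0. ]
plain_insert 0.5 [297. 383.] [ 624.9 -195.     0. ]
plain_insert 0.44 [208. 280.] [496.6 248.7   0. ]
```

View pics/scene.png

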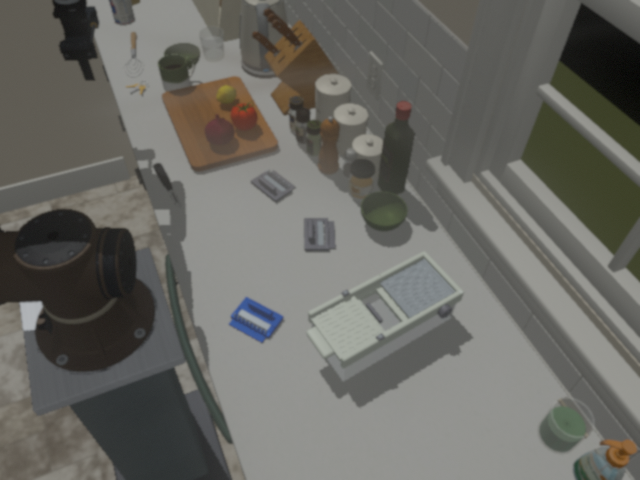

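```bash
python3 - <<'E'
import cv2,numpy as np
a=cv2.imread("pics/scene.png");b=cv2.imread("pics/side.png")
A=cv2.resize(a[145:265,215:375],(800,600),interpolation=cv2.INTER_CUBIC)
A1=cv2.resize(a[145:265,215:375],(400,300),interpolation=3);A2=cv2.resize(b[165:285,225:385],(400,300),interpolation=3)
A3=cv2.resize(a[240:360,310:470],(400,300),interpolation=3);A4=cv2.resize(b[240:360,300:460],(400,300),interpolation=3)
cv2.imwrite("pics/crop.png",np.vstack([np.hstack([A1,A2]),np.hstack([A3,A4])]))
E
```

```text
(no output)
```

View pics/crop.png

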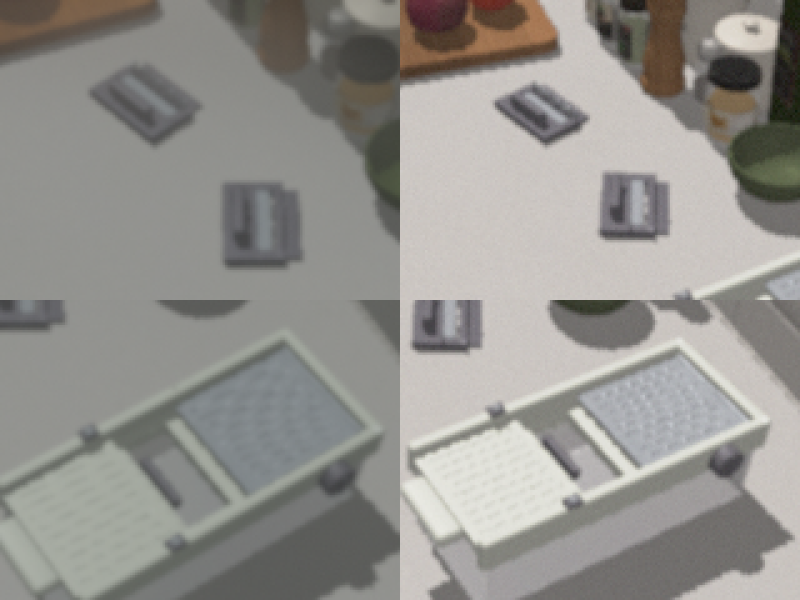

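Candidates for the comb insert: the grey one at scene (188,271), the grey one at (234,319) and the blue one at (318,256). Blue is ruled out by the description. The crop doesn't settle which grey one has teeth, so I'll move the wrist camera over them.

```bash
cat >> h.py <<'E'
def ax():
    s=env.state(); return s, R.from_euler("xyz",s["tcp_rot"]).as_matrix()
def units(d):
    s,M=ax(); return np.round(M.T@np.array(d)/60,3)
E
python3 - <<'E'
from h import *
np.set_printoptions(precision=3,suppress=True)
s,M=ax(); print(s["tcp_rot"],M); print(units(np.array([430,170,230])-s["eef_pos"]), env.pinch_z)
E
```

```text
[3.141 0.    2.9  ] [[-0.971  0.239  0.   ]
 [ 0.239  0.971  0.   ]
 [-0.     0.    -1.   ]]
[-6.28  -5.95  -0.256] -18.8
```

```bash
python3 -m inch '[[[-0.3,-0.3,0],0,-1],[[-0.7,-0.65,0],0,-1],[[-0.7,-0.65,0],0,-1],[[-0.7,-0.65,0],0,-1],[[-0.7,-0.65,0],0,-1],[[-0.7,-0.65,0],0,-1],[[-0.7,-0.65,0],0,-1],[[-0.7,-0.65,0],0,-1],[[-0.7,-0.65,0],0,-1],[[-0.4,-0.45,-0.2],0,-1]]'
python3 - <<'E'
from h import *
np.set_printoptions(precision=3,suppress=True)
p=eyes.read_camera("wrist"); save(p,"pics/w1.png"); print(p["extrinsics"],p["fx"],p["cx"],p["cy"])
for n in("comb_insert","comb_grip","comb_tongue","plain_insert"):
    for r in eyes.spot_point(n,p): print(n,r["score"],r["centre"])
E
```

```text
t: 2.05
eef_pos: [432.0, 167.6, 226.4]
tcp_rot: [-3.141, -0.001, 2.898]
ft_force: [0.0, 0.9, 0.4]
opening: 1.0
grip_force: 0.0
[[   0.24     0.971   -0.001 -266.069]
 [   0.934   -0.231    0.271 -399.298]
 [   0.263   -0.066   -0.963  299.206]
 [   0.       0.       0.       1.   ]] 371.64829954431775 320.1703981093911 240.6501885108896
comb_insert 0.82 [249.7, 389.8]
comb_insert 0.67 [186.8, 70.2]
comb_grip 0.87 [235.1, 382.3]
comb_grip 0.83 [195.4, 70.7]
comb_tongue 0.83 [276.2, 407.2]
comb_tongue 0.62 [162.4, 47.5]
plain_insert 0.8 [315.0, 235.1]
```

View pics/w1.png

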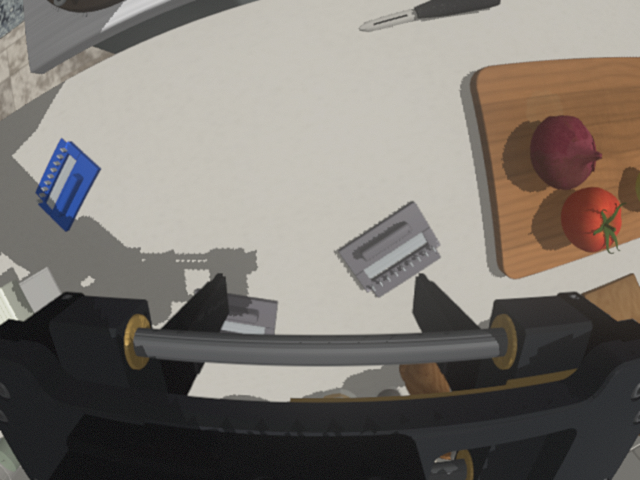

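The wrist view shows the grey insert at (248,390) with a row of teeth along its blade, so that is the comb. The one at (315,240) is plain and the blue one at (185,68) is the look-alike. Next I measure the comb's pose and the slicer's.

```bash
cat >> h.py <<'E'
def wray(p,rc):
    u=np.array([rc[1]-p["cx"],rc[0]-p["cy"]]); r=np.hypot(*u); th=r/p["fx"]
    v=np.r_[u/r*np.sin(th),np.cos(th)]; E=np.array(p["extrinsics"])
    return -E[:3,:3].T@E[:3,3], E[:3,:3].T@v
def wonz(p,rc,z):
    o,d=wray(p,rc); return o+d*(z-o[2])/d[2]
E
python3 - <<'E'
from h import *
np.set_printoptions(precision=1,suppress=True)
p=eyes.read_camera("wrist")
for n,z in (("comb_insert",0),("comb_grip",18.5),("comb_tongue",2),("seat",82),("lip",88.5)):
    for r in eyes.spot_point(n,p)[:2]: print(n,r["score"],wonz(p,r["centre"],z))
for r in eyes.cut_out("comb_insert",p):
    m=r["mask"].astype(np.uint8)
    if r["centre"][1]<300: continue
    ys,xs=np.nonzero(m); P=np.array([wonz(p,(y,x),7)[:2] for y,x in zip(ys,xs)],np.float32)
    print("comb rect",cv2.minAreaRect(P),len(P))
# slicer rails: white-ish mask from scene and side, top outline at z=101
for c in("scene","side"):
    q=eyes.read_camera(c)
    for n,z in(("seat",82),("lip",88.5),("slicer",0),("feed_plate",92),("ejector",90)):
        for r in eyes.spot_point(n,q)[:1]: print(c,n,r["score"],np.array(r["centre"]),onz(q,r["centre"],z))
    for r in eyes.cut_out("feed_plate",q)[:1]:
        ys,xs=np.nonzero(r["mask"]); P=np.array([onz(q,(y,x),92)[:2] for y,x in zip(ys,xs)],np.float32)
        print("plate",r["score"],cv2.minAreaRect(P),cv2.boxPoints(cv2.minAreaRect(P)).tolist())
E
```

```text
comb_insert 0.98 [493.9 230.1   0. ]
comb_insert 0.66 [ 322.2 -131.2    0. ]
comb_grip 0.84 [473.4 225.3  18.5]
comb_grip 0.77 [ 330.5 -123.5   18.5]
comb_tongue 0.79 [ 282.7 -154.8    2. ]
comb_tongue 0.68 [531.1 246.4   2. ]
comb rect ((496.66851806640625, 234.63690185546875), (76.2033462524414, 100.86693572998047), 20.60950469970703) 5459
scene seat 0.91 [308.7 380. ] [ 546.4 -259.5   82. ]
scene lip 0.81 [303.9 395.8] [ 579.1 -265.3   88.5]
scene slicer 0.82 [325.  380.5] [ 560.3 -253.3    0. ]Traceback (most recent call last):
  File "<stdin>", line 15, in <module>
ValueError: it knows: bowl, comb_grip, comb_insert, comb_tongue, jar, lip, plain_insert, seat, slicer
```

```bash
python3 -m inch '[[[0,0,0.2],1,0.16],[[0,0,0.2],1,0.16],[[0,0,0.2],1,0.16],[[0,0,0.2],1,0.16],[[0,0,0.2],1,0.16],[[0,0,0.2],1,0.16],[[0,0,0.2],1,0.16],[[0,0,0.2],1,0.16],[[0,0,0],1,0.16],[[0,0,0],1,0.16]]'
python3 - <<'E'
from h import *
np.set_printoptions(precision=2,suppress=True)
p=eyes.read_camera("wrist"); save(p,"pics/w2.png")
s,M=ax()
for n,z in (("comb_insert",0),("comb_grip",18.5),("comb_tongue",2)):
    for r in eyes.spot_point(n,p)[:1]: print(n,r["score"],wonz(p,r["centre"],z))
for r in eyes.cut_out("comb_insert",p):
    ys,xs=np.nonzero(r["mask"]); P=np.array([wonz(p,(y,x),7)[:2] for y,x in zip(ys,xs)],np.float32); print(r["centre"],cv2.minAreaRect(P))
print(s["eef_pos"],"tool y deg",np.degrees(np.arctan2(M[1,1],M[0,1])),units(np.array([475.5,226.5,13])-s["eef_pos"]))
q=eyes.read_camera("scene")
c=[onz(q,x,101)[:2] for x in((253,424),(293,463),(316,310))]; print(c)
E
```

```text
t: 4.1
eef_pos: [431.2, 169.7, 130.4]
tcp_rot: [-3.141, -0.0, 2.024]
ft_force: [-0.2, 0.8, 0.3]
opening: 0.422
grip_force: 0.0
comb_insert 0.92 [492.06 231.94   0.  ]
comb_grip 0.83 [477.69 228.19  18.5 ]
comb_tongue 0.96 [533.16 249.69   2.  ]
[384.0, 123.2] ((308.170654296875, -81.23704528808594), (32.076210021972656, 11.069737434387207), 34.74203872680664)
[197.6, 422.7] ((496.8114318847656, 234.48678588867188), (76.22035217285156, 100.30389404296875), 20.96466636657715)
[431.21 169.73 130.54] tool y deg 25.74304702042696 [0.52 1.08 1.96]
[array([ 693.67, -179.99]), array([ 714.26, -302.42]), array([ 402.82, -230.62])]
```

View pics/w2.png

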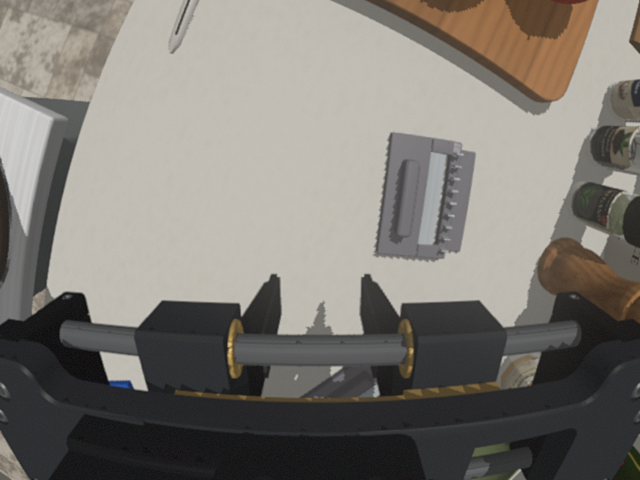

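```bash
python3 -m inch '[[[0.26,0.55,0],0,0.16],[[0.27,0.54,0],0,0.16],[[0,0,0.3],1,0.16],[[0,0,0.4],0,0.16],[[0,0,0.4],0,0.16],[[0,0,0.35],0,0.16],[[0,0,0.25],0,0.16],[[0,0,0.15],0,0.16],[[0,0,0.1],0,0.16],[[0,0,0],0,0.16]]'
python3 -c "
from h import *
s,M=ax();p=eyes.read_camera('wrist');save(p,'pics/w3.png');print(np.degrees(np.arctan2(M[1,1],M[0,1])),s['eef_pos'],units(np.array([476,227,13])-s['eef_pos']))"
```

```text
t: 5.65
eef_pos: [475.9, 227.1, 13.6]
tcp_rot: [3.142, -0.0, 1.94]
ft_force: [-0.0, -0.3, -0.5]
opening: 0.421
grip_force: 0.0
21.14732895343305 [475.90821891 227.09094486  13.62545271] [-0.002  0.001  0.01 ]
```

View pics/w3.png

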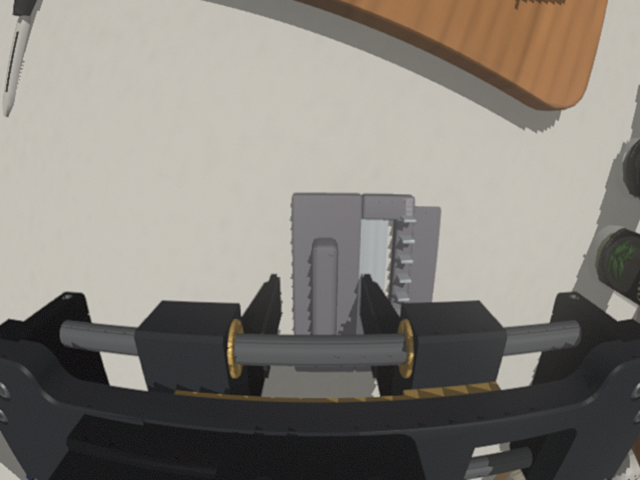

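The bar (column 325) sits midway between the fingers, and the teeth are clear of the front finger. Next: close and lift.

```bash
python3 -m inch '[[[0,0,0],0,1],[[0,0,0],0,1],[[0,0,0],0,1],[[0,0,0],0,1],[[0,0,-0.3],0,1],[[0,0,-0.6],0,1],[[0,0,-0.8],0,1],[[0,0,-0.8],0,1],[[0,0,-0.5],0,1],[[0,0,-0.3],0,1]]'
python3 -c "
from h import *
s,M=ax();print(s['eef_pos'],units(np.array([500,-215,215])-s['eef_pos']))"
```

```text
t: 6.95
eef_pos: [475.9, 227.1, 213.3]
tcp_rot: [3.14, 0.0, 1.94]
ft_force: [-0.2, -0.5, -1.0]
opening: 0.124
grip_force: 30.0
[475.87434849 227.09991732 213.28006854] [-7.017 -2.283 -0.032]
```

```bash
python3 -m inch '[[[-0.5,-0.15,0],0,1],[[-1,-0.3,0],0,1],[[-1,-0.3,0],0,1],[[-1,-0.3,0],0,1],[[-1,-0.3,0],0,1],[[-1,-0.3,0],0,1],[[-1,-0.3,0],0,1],[[-1,-0.3,0],0,1],[[-1,-0.3,0],1,1],[[-0.6,-0.2,0],1,1]]'
cat > look.py <<'E'
from h import *
np.set_printoptions(precision=1,suppress=True)
import sys
s,M=ax(); print(s["eef_pos"],"ty",np.degrees(np.arctan2(M[1,1],M[0,1])))
for c,f in(("wrist",wonz),("scene",onz),("side",onz)):
    p=eyes.read_camera(c)
    save(p,f"pics/{c}_{sys.argv[1]}.png")
    for n,z in(("seat",82),("lip",88.5),("slicer",0)):
        for r in eyes.spot_point(n,p)[:1]: print(c,n,round(r["score"],2),np.array(r["centre"]),f(p,r["centre"],z)[:2])
E
python3 look.py a
```

```text
t: 8.2
eef_pos: [515.1, -343.3, 211.0]
tcp_rot: [-3.141, -0.0, 1.761]
ft_force: [0.6, 0.2, -0.5]
opening: 0.126
grip_force: 30.0
[ 515.1 -343.3  211. ] ty 10.891127816892514
wrist seat 0.76 [141.2 383.3] [ 551.  -260.3]
wrist lip 0.68 [146.7 419.1] [ 579.3 -258.1]
wrist slicer 0.95 [139.9 380.4] [ 561.5 -257.4]
scene seat 0.96 [309.2 378.8] [ 543.6 -259.6]
scene slicer 0.81 [329.2 379.1] [ 552.7 -261.4]
side seat 0.96 [301.  369.9] [ 545.6 -262.7]
side lip 0.7 [295.  380.1] [ 571.7 -259.2]
side slicer 0.59 [322.9 374.5] [ 567.  -262.2]
```

View pics/wrist_a.png

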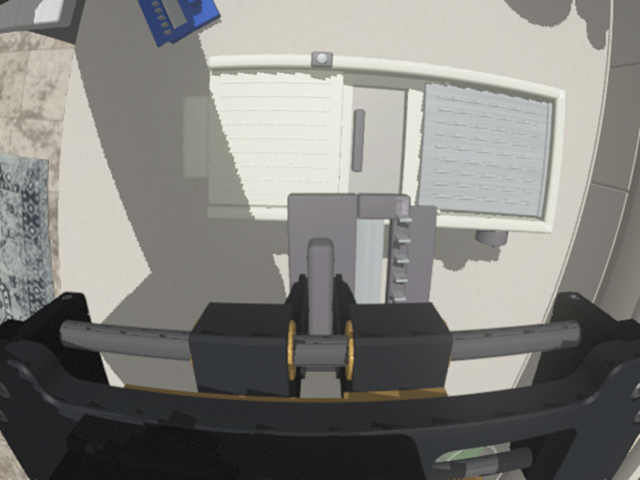

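```bash
python3 -c "
import cv2
a=cv2.imread('pics/wrist_a.png');cv2.imwrite('pics/cropa.png',cv2.resize(a[65:215,280:480],(800,600),interpolation=cv2.INTER_CUBIC))"
```

```text
(no output)
```

View pics/cropa.png

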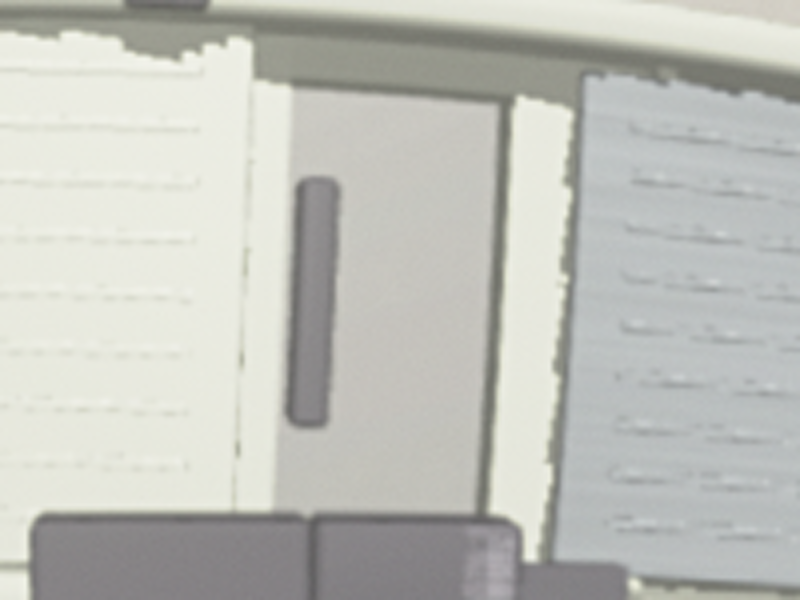

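```bash
python3 - <<'E'
from h import *
np.set_printoptions(precision=1,suppress=True)
p=eyes.read_camera("wrist"); s,M=ax(); T=s["eef_pos"]
w=lambda c,r,z: wonz(p,(r,c),z)[:2]
L=[w(343.25,76.25,92),w(339.25,190,92)]; S=[w(426.25,85,92),w(418.75,202.5,92)]; J=[w(359.5,109.5,90),w(357,171.5,90)]
for a in (L,S,J):
    d=a[0]-a[1]; print(a, np.degrees(np.arctan2(-d[0],d[1])), np.hypot(*d))
for a in ((210,57,101),(563,91,101),(548,230,101)): print("rail",w(*a))
u=T[2]-13.6
I=[w(287.5,193.75,u+10),w(410,195,u+10),w(437,206.25,u+4)]; print("insert",I,T)
yaw=np.radians(9.6); R2=np.array([[np.cos(yaw),np.sin(yaw)],[-np.sin(yaw),np.cos(yaw)]])
print("slicer-axis: landing,steel,ejector x:",[ [(R2@q) for q in a] for a in(L,S,J)]); print("insert",[R2@q for q in I],"tcp",R2@T[:2])
E
```

```text
[array([ 509.1, -213.7]), array([ 523.9, -301.9])] 9.543100727521429 89.47595438621453
[array([ 574.2, -204.6]), array([ 589.2, -298.4])] 9.080332975448346 94.99660853392103
[array([ 526.7, -236.6]), array([ 534.8, -284.9])] 9.528731877569474 48.959362779379475
rail [ 405.8 -216.3]
rail [ 696.1 -170.4]
rail [ 714.2 -293.5]
insert [array([ 491.2, -293.7]), array([ 548.7, -282.5]), array([ 565.7, -285.6])] [ 515.7 -340.1  211.7]
slicer-axis: landing,steel,ejector x: [[array([ 466.3, -295.6]), array([ 466.2, -385.1])], [array([ 532. , -297.5]), array([ 531.1, -392.5])], [array([ 479.8, -321.2]), array([ 479.7, -370.1])]]
insert [array([ 435.4, -371.5]), array([ 493.9, -370. ]), array([ 510.1, -375.9])] tcp [ 451.7 -421.4]
```

```bash
cat >> h.py <<'E'
Y0=np.radians(9.4)
def toworld(x,y=0):  # slicer mm -> world xy
    a=np.radians(9.6); X,Y=511.3+x,-346+y; return np.array([np.cos(a)*X-np.sin(a)*Y,np.sin(a)*X+np.cos(a)*Y])
def toslicer(w):
    a=np.radians(9.6); return np.array([np.cos(a)*w[0]+np.sin(a)*w[1]-511.3,-np.sin(a)*w[0]+np.cos(a)*w[1]+346])
def plan(x,y,z,ang=None):
    s,M=ax(); d=np.r_[toworld(x,y),z]-s["eef_pos"]; cur=np.degrees(np.arctan2(M[1,1],M[0,1])); a=np.radians(cur if ang is None else ang)
    print("ang",round(cur,2),"slicer",toslicer(s["eef_pos"]).round(1),s["eef_pos"].round(1),"F",s["ft_force"].round(1),"units",(np.array([-np.sin(a)*d[0]+np.cos(a)*d[1],np.cos(a)*d[0]+np.sin(a)*d[1],-d[2]])/60).round(3))
E
python3 -c "
from h import *
plan(-45.5,0,140,9.4)"
```

```text
ang 11.19 slicer [-59.6 -75.4] [ 515.7 -340.1  211.7] F [ 0.1 -0.6 -1.1] units [1.257 0.23  1.196]
```

```bash
python3 -m inch '[[[0,0,0],0.36,1],[[0.2,0.05,0],0,1],[[0.35,0.06,0],0,1],[[0.4,0.06,0],0,1],[[0.2,0.06,0.15],0,1],[[0.11,0,0.3],0,1],[[0,0,0.35],0,1],[[0,0,0.25],0,1],[[0,0,0.15],0,1],[[0,0,0],0,1]]'
python3 - <<'E'
from h import *
plan(-45.5,0,107)
p=eyes.read_camera("side"); save(p,"pics/side_b.png")
a=p["pixels"][240:360,300:460,::-1]; q=eyes.read_camera("wrist")["pixels"][:,:,::-1]
cv2.imwrite("pics/b.png",np.vstack([cv2.resize(a,(400,300),interpolation=3),cv2.resize(q,(400,300))]))
E
```

```text
t: 10.1
eef_pos: [516.8, -263.7, 139.1]
tcp_rot: [-3.141, -0.001, 1.734]
ft_force: [-0.1, 0.0, -0.1]
opening: 0.124
grip_force: 30.0
ang 9.34 slicer [-45.7  -0.1] [ 516.8 -263.7  139.1] F [-0.1  0.  -0.1] units [0.002 0.003 0.535]
```

View pics/b.png

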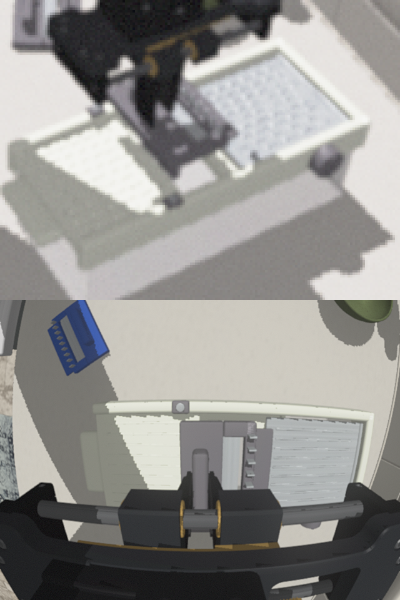

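Wrist and side views show the insert square over the seat, its tongue just short of the steel plate. Lowering onto the landing next.

```bash
python3 -m inch '[[[0,0,0.15],0,1],[[0,0,0.15],0,1],[[0,0,0.1],0,1],[[0,0,0.08],0,1],[[0,0,0.05],0,1],[[0,0,0.02],0,1],[[0,0,0],0,1],[[0,0,0],0,0.7],[[0,0,0],0,0.6],[[0,0,0],0,0.6]]'
python3 - <<'E'
from h import *
plan(-19.5,0,125)
p=eyes.read_camera("side"); a=p["pixels"][240:360,300:460,::-1]; q=eyes.read_camera("wrist")["pixels"][:,:,::-1]
cv2.imwrite("pics/c.png",np.vstack([cv2.resize(a,(400,300),interpolation=3),cv2.resize(q[80:260,240:480],(400,300),interpolation=3)]))
E
```

```text
t: 11.45
eef_pos: [516.9, -263.8, 106.7]
tcp_rot: [3.141, 0.0, 1.734]
ft_force: [0.7, 0.2, 1.1]
opening: 0.199
grip_force: 0.0
ang 9.34 slicer [-45.6  -0.3] [ 516.9 -263.8  106.7] F [0.7 0.2 1.1] units [ 0.007  0.435 -0.304]
```

View pics/c.png

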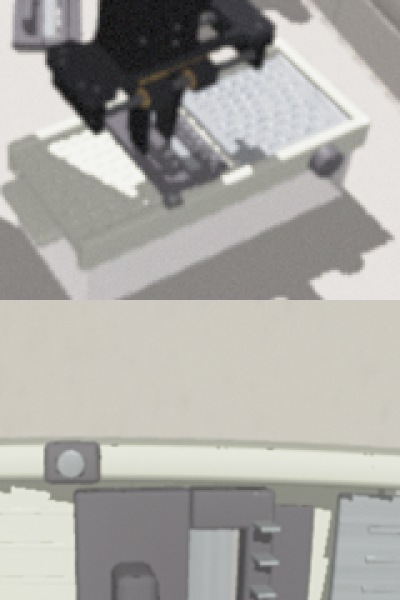

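The tongue is a few mm short of the plate and the insert lies between the rails. The tool can't tilt, so I'll press the nose down with shut fingers just behind the teeth and slide the insert in.

```bash
python3 -m inch '[[[0,0,-0.17],0,0.6],[[0,0,-0.17],0,0.6],[[0,0.1,0],0,1],[[0,0.2,0],0,1],[[0,0.093,0],0,1],[[0,0,0.15],0,1],[[0,0,0.15],0,1],[[0,0,0.1],0,1],[[0,0,0.05],0,1],[[0,0,0],0,1]]'
python3 -c "
from h import *
plan(-22,0,97)"
```

```text
t: 12.8
eef_pos: [540.1, -259.9, 99.8]
tcp_rot: [-3.141, -0.0, 1.734]
ft_force: [0.1, 0.1, -1.0]
opening: 0.002
grip_force: 0.0
ang 9.34 slicer [-22.2  -0.4] [ 540.1 -259.9   99.8] F [ 0.1  0.1 -1. ] units [0.006 0.003 0.047]
```

```bash
python3 -m inch '[[[0,0,0.017],0,1],[[0,0,0.017],0,1],[[0,0,0.017],0,1],[[0,0,0],0,1],[[0,0,0],0,1],[[0,0,0],0,1],[[0,0,0],0,1],[[0,0,0],0,1],[[0,0,0],0,1],[[0,0,0],0,1]]'
python3 - <<'E'
from h import *
plan(-22,0,97)
p=eyes.read_camera("wrist")
for n in("comb_grip","comb_tongue","comb_insert"):
    for r in eyes.spot_point(n,p)[:1]: print(n,r["score"],r["centre"])
q=p["pixels"][:,:,::-1];cv2.imwrite("pics/d.png",q)
E
```

```text
t: 14.05
eef_pos: [540.6, -260.0, 97.9]
tcp_rot: [3.14, 0.001, 1.734]
ft_force: [0.2, 0.8, 9.2]
opening: 0.006
grip_force: 4.2
ang 9.35 slicer [-21.7  -0.5] [ 540.6 -260.    97.9] F [0.2 0.8 9.2] units [ 0.008 -0.006  0.016]
comb_grip 0.76 [302.8, 272.9]
comb_tongue 0.7 [282.5, 380.5]
comb_insert 0.94 [53.8, 80.3]
```

```bash
python3 -m inch '[[[0,0.033,0],0,1],[[0,0.033,0.003],0,1],[[0,0.033,0.003],0,1],[[0,0.033,0.003],0,1],[[0,0.033,0.003],0,1],[[0,0.033,0.003],0,1],[[0,0,0],0,1],[[0,0,0],0,1],[[0,0,0],0,1],[[0,0,0],0,1]]'
python3 - <<'E'
from h import *
plan(-2,0,97)
p=eyes.read_camera("wrist")
for n in("comb_grip","comb_tongue","comb_insert"):
    for r in eyes.spot_point(n,p)[:1]: print(n,r["score"],r["centre"])
d=cv2.imread("pics/d.png");q=p["pixels"][:,:,::-1]
cv2.imwrite("pics/e.png",np.hstack([cv2.resize(d[150:350,200:400],(400,400)),cv2.resize(q[150:350,200:400],(400,400))]))
E
```

```text
t: 15.5
eef_pos: [552.1, -257.9, 96.1]
tcp_rot: [3.141, 0.0, 1.734]
ft_force: [0.2, 0.0, 3.8]
opening: 0.006
grip_force: 1.8
ang 9.34 slicer [-10.   -0.4] [ 552.1 -257.9   96.1] F [0.2 0.  3.8] units [ 0.007  0.133 -0.015]
comb_grip 0.88 [303.0, 256.5]
comb_tongue 0.62 [83.0, 33.3]
comb_insert 0.89 [56.1, 70.6]
```

View pics/e.png

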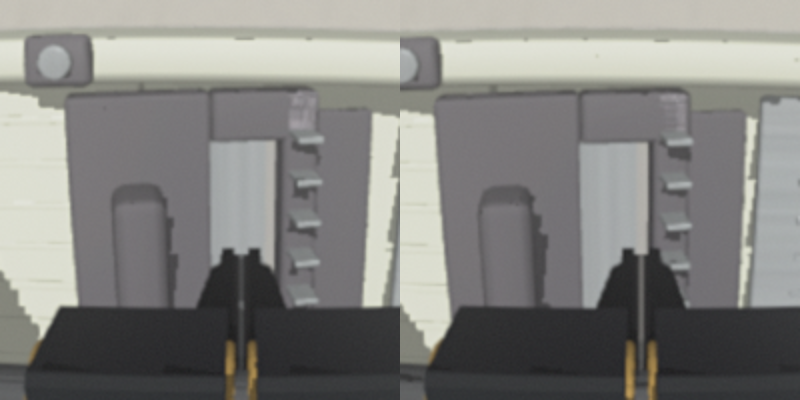

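The left half shows the shut fingers first sliding over the insert. In the right half they reach the teeth (crop column 665) and the tongue is at the plate's edge, with the nose low. So from here the push acts on the teeth.

```bash
python3 -m inch '[[[0,0.033,0.004],0,1],[[0,0.033,0.004],0,1],[[0,0.033,0.004],0,1],[[0,0.033,0.003],0,1],[[0,0.033,0.003],0,1],[[0,0.033,0.003],0,1],[[0,0,0],0,1],[[0,0,0],0,1],[[0,0,0],0,1],[[0,0,0],0,1]]'
cat > chk.py <<'E'
from h import *
np.set_printoptions(precision=1,suppress=True)
plan(6,0,95)
p=eyes.read_camera("wrist")
g=cv2.cvtColor(p["pixels"],cv2.COLOR_RGB2GRAY)
d=cv2.cvtColor(cv2.imread("pics/d.png"),cv2.COLOR_BGR2GRAY)
def track(t,win):   # shift of a patch of picture d
    r=cv2.matchTemplate(g[win[0]-12:win[1]+12,max(0,t[0]-70):t[1]+70],d[win[0]:win[1],t[0]:t[1]],cv2.TM_CCOEFF_NORMED)
    _,v,_,l=cv2.minMaxLoc(r); return l[0]+max(0,t[0]-70)-t[0],l[1]-12,round(v,2)
print("body/bar",track((232,370),(192,295)),"lock",track((205,255),(160,195)))
for n in("comb_grip","comb_tongue","comb_insert","lip"):
    for r in eyes.spot_point(n,p)[:1]: print(n,round(r["score"],2),np.array(r["centre"]))
E
python3 chk.py
```

```text
t: 16.95
eef_pos: [563.1, -256.2, 95.3]
tcp_rot: [-3.141, -0.0, 1.734]
ft_force: [-4.3, -0.3, 9.8]
opening: 0.006
grip_force: 5.1
ang 9.35 slicer [ 1.2 -0.5] [ 563.1 -256.2   95.3] F [-4.3 -0.3  9.8] units [0.  0.1 0. ]
body/bar (-14, 1, 0.75) lock (-49, 2, 0.95)
comb_grip 0.95 [303.2 252.5]
comb_tongue 0.75 [86.6 23.3]
comb_insert 0.89 [58.  63.2]
lip 0.67 [295. 351.]
```

```bash
python3 -m inch '[[[0,0.033,0],0,1],[[0,0.033,0],0,1],[[0,0.033,0],0,1],[[0,0.033,0.002],0,1],[[0,0,0],0,1],[[0,0,0],0,1],[[0,0,0],0,1],[[0,0,0],0,1],[[0,0,0],0,1],[[0,0,0],0,1]]'
python3 chk.py
```

```text
t: 18.45
eef_pos: [568.9, -255.0, 94.6]
tcp_rot: [-3.136, -0.002, 1.734]
ft_force: [-14.1, -3.6, 11.1]
opening: 0.002
grip_force: 9.0
ang 9.36 slicer [ 7.1 -0.3] [ 568.9 -255.    94.6] F [-14.1  -3.6  11.1] units [ 0. -0. -0.]
body/bar (-13, 1, 0.57) lock (-61, 4, 0.92)
comb_grip 0.84 [44.8 52. ]
comb_tongue 0.58 [88.5 20.8]
comb_insert 0.8 [59.7 57. ]
lip 0.59 [293.3 337.6]
```

```bash
python3 -m inch '[[[0,-0.035,0],0,1],[[0,0,-0.1],0,1],[[0,0,-0.2],0,1],[[0,0,-0.25],0,1],[[0,-0.15,0],0,0.16],[[0,-0.2,0],0,0.16],[[0,-0.14,0],0,0.16],[[0,0,0],0,0.16],[[0,0,0],0,0.16],[[0,0,0],0,0.16]]'
python3 - <<'E'
from h import *
np.set_printoptions(precision=1,suppress=True)
plan(-24.5,0,110)
p=eyes.read_camera("wrist");save(p,"pics/f.png")
for n,z in(("comb_grip",105),("comb_tongue",84),("comb_insert",86),("lip",88.5),("seat",82)):
    for r in eyes.spot_point(n,p)[:2]: print(n,round(r["score"],2),np.array(r["centre"]),toslicer(wonz(p,r["centre"],z)))
for r in eyes.cut_out("comb_insert",p)[:2]:
    m=r["mask"]; 
    for row in (225,240,255,270):
        c=np.nonzero(m[row])[0]
        if len(c): print(row,c.min(),c.max(),toslicer(wonz(p,(row,c.min()),101)),toslicer(wonz(p,(row,c.max()),90)))
g=cv2.cvtColor(p["pixels"],cv2.COLOR_RGB2GRAY)
for row in(225,240,255,270): print(row,list(g[row,200:460:3]))
E
```

```text
t: 19.95
eef_pos: [540.5, -259.8, 127.5]
tcp_rot: [3.142, -0.0, 1.734]
ft_force: [0.3, -0.1, 0.1]
opening: 0.42
grip_force: 0.0
ang 9.35 slicer [-21.7  -0.3] [ 540.5 -259.8  127.5] F [ 0.3 -0.1  0.1] units [ 0.  -0.   0.3]
comb_grip 0.82 [277.2 315. ] [-24.1   0.5]
comb_grip 0.66 [ 46.3 100.9] [-147.3  138.5]
comb_tongue 0.69 [83.  64.7] [-191.5  125.6]
comb_insert 0.83 [ 58.9 100.3] [-159.8  136.1]
comb_insert 0.72 [270.5 333.4] [-13.2  -2.6]
lip 0.68 [272.3 383.2] [16.9 -3.2]
225 285 392 [-40.3  29.3] [20.5 26.6]
240 286 389 [-40.   20.8] [19.1 17.6]
255 286 388 [-40.2  12.2] [19.   8.3]
270 286 387 [-40.5   3.3] [18.9 -1.1]
225 [np.uint8(225), np.uint8(225), np.uint8(225), np.uint8(225), np.uint8(224), np.uint8(226), np.uint8(226), np.uint8(225), np.uint8(224), np.uint8(225), np.uint8(225), np.uint8(226), np.uint8(225), np.uint8(225), np.uint8(225), np.uint8(225), np.uint8(224), np.uint8(225), np.uint8(224), np.uint8(225), np.uint8(225), np.uint8(224), np.uint8(225), np.uint8(225), np.uint8(224), np.uint8(226), np.uint8(120), np.uint8(225), np.uint8(216), np.uint8(119), np.uint8(1
[... 4067 characters left out ...]
uint8(118), np.uint8(119), np.uint8(107), np.uint8(109), np.uint8(121), np.uint8(122), np.uint8(119), np.uint8(119), np.uint8(134), np.uint8(172), np.uint8(173), np.uint8(177), np.uint8(176), np.uint8(175), np.uint8(177), np.uint8(174), np.uint8(224), np.uint8(78), np.uint8(103), np.uint8(123), np.uint8(122), np.uint8(121), np.uint8(119), np.uint8(172), np.uint8(176), np.uint8(177), np.uint8(177), np.uint8(178), np.uint8(178), np.uint8(181), np.uint8(178), np.uint8(178), np.uint8(180), np.uint8(179), np.uint8(180), np.uint8(180), np.uint8(181), np.uint8(180), np.uint8(181), np.uint8(182), np.uint8(179), np.uint8(181), np.uint8(181), np.uint8(181), np.uint8(182), np.uint8(182), np.uint8(182)]
```

Seen from above, the insert's rear edge is at slicer x ≈ -41 and its front butts on the plate, so the tongue is about 14 mm under. Next I straddle the bar, press the rear down and grip.

```bash
python3 -m inch '[[[0,-0.05,0],0,0.55],[[0,0,0],0,0.55],[[0,0,0.1],0,0.55],[[0,0,0.15],0,0.55],[[0,0,0.1],0,0.55],[[0,0,0.08],0,0.55],[[0,0,0.05],0,0.55],[[0,0,0.05],0,0.55],[[0,0,0.04],0,0.55],[[0,0,0],0,0.55]]'
python3 -c "
from h import *
plan(-26,0,92)"
```

```text
t: 21.55
eef_pos: [537.2, -260.4, 93.5]
tcp_rot: [-3.141, -0.0, 1.734]
ft_force: [-1.9, 0.1, 3.0]
opening: 0.221
grip_force: 1.8
ang 9.35 slicer [-25.   -0.3] [ 537.2 -260.4   93.5] F [-1.9  0.1  3. ] units [ 0.005 -0.017  0.025]
```

```bash
python3 -m inch '[[[0,-0.01,0.012],0,0.55],[[0,0,0.013],0,0.55],[[0,0,0],0,0.55],[[0,0,0],0,1],[[0,0,0],0,1],[[0,0,0],0,1],[[0,0,0],0,1],[[0,0,0.01],0,1],[[0,0,0],0,1],[[0,0,0],0,1]]'
cat > fin.py <<'E'
from h import *
np.set_printoptions(precision=1,suppress=True)
s=env.state(); plan(-26,0,92); print(s["opening"],s["grip_force"],s["moment"])
p=eyes.read_camera("wrist")
for n,z in(("comb_grip",100.5),("comb_insert",82),("lip",88.5)):
    for r in eyes.spot_point(n,p)[:2]: print(n,round(r["score"],2),np.array(r["centre"]),toslicer(wonz(p,r["centre"],z)))
for r in eyes.cut_out("comb_insert",p)[:2]:
    m=r["mask"]
    for row in (215,230,245,260,275):
        c=np.nonzero(m[row])[0]
        if len(c): print(row,c.min(),c.max(),toslicer(wonz(p,(row,c.min()),92)),toslicer(wonz(p,(row,c.max()),92)))
E
python3 fin.py
```

```text
t: 22.8
eef_pos: [536.6, -260.6, 92.3]
tcp_rot: [3.141, 0.0, 1.734]
ft_force: [-6.6, 0.2, 13.2]
opening: 0.121
grip_force: 32.4
ang 9.32 slicer [-25.7  -0.5] [ 536.6 -260.6   92.3] F [-6.6  0.2 13.2] units [ 0. -0.  0.]
0.12135111649644202 32.38928833641694 [-0.1  1.1 -0.3]
comb_grip 0.9 [296.2 318.5] [-26.    2.7]
comb_grip 0.6 [36.4 83.3] [-142.5  136.1]
comb_insert 0.72 [50.2 83.4] [-155.4  134.6]
comb_insert 0.63 [290.  349.2] [-10.   -2.2]
lip 0.82 [295.7 402. ] [17.2 -3.2]
215 288 411 [-40.2  40.2] [18.1 40.2]
230 288 411 [-40.3  33. ] [18.6 32.8]
245 287 410 [-41.   25.6] [18.5 25.3]
260 288 409 [-40.8  18. ] [18.5 17.6]
275 288 407 [-41.   10.2] [18.1  9.7]
```

```bash
python3 -m inch '[[[0,-0.01,0.01],0,1],[[0,0,0],0,1],[[0,0,0],0,1],[[0,0,0],0,1],[[0,0,0],0,1],[[0,0,0],0,1],[[0,0,0],0,1],[[0,0,0],0,1],[[0,0,0],0,1],[[0,0,0],0,1]]'
python3 fin.py
```

```text
t: 24.3
eef_pos: [536.6, -260.7, 92.3]
tcp_rot: [3.14, 0.001, 1.733]
ft_force: [-3.9, 1.8, 18.0]
opening: 0.127
grip_force: 33.0
ang 9.32 slicer [-25.7  -0.5] [ 536.6 -260.7   92.3] F [-3.9  1.8 18. ] units [ 0. -0.  0.]
0.12667843704512008 33.028667110047536 [ 0.4  0.9 -0.2]
comb_grip 0.86 [33.8 84.5] [-141.7  137.2]
comb_grip 0.77 [300.1 318.7] [-26.    0.6]
comb_insert 0.94 [288.8 347.8] [-10.7  -1.6]
comb_insert 0.67 [50.5 81.5] [-156.5  134.6]
lip 0.97 [296.8 404.7] [18.7 -3.9]
215 287 411 [-40.6  40.2] [18.1 40.2]
230 287 411 [-40.8  33. ] [18.6 32.8]
245 288 410 [-40.5  25.6] [18.5 25.3]
260 288 410 [-40.8  18. ] [19.1 17.6]
275 288 407 [-41.   10.2] [18.1  9.7]
```

The extra press raised the force to 18 N without any descent, so the insert is bottomed on the ledges. It is gripped at 33 N and the tongue is about 15 mm under. Handing in.

```bash
python3 -c "
from cell import env
print(env.job_done())"
```

```text
the job is handed in; nothing more can be done
None
```

The comb insert is in the seat with its tongue about 15 mm under the feed plate, gripped at 33 N and pressed down with 18 N. I handed the job in at about 24 s of the 32 s, but the call returned no verdict and I couldn't read the feed plate or ejector joints. I had to release and re-grip it once on the way, because the tool can't tilt.

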